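Release the orange bit cassette from its push-push dock and set it in the tray

TASK

At the joiner's bench, get the orange drill-bit cassette out of the grey dock: press it down from above to trip its push-push latch, let go so that it springs up by itself, then grip it, draw it up out of its well and set it down, not dropped, standing upright in the square wooden tray, and let go of it. Leave the blue and the green cassette latched in the dock.

Things in the scene. Friction and masses are not known exactly. Their poses are not given: they have to be found in the camera images.
- cassette_orange: Orange closed plastic case, the one to take: 36 (x) x 44 (y) x 82 mm (z), smooth sides, flat top, 0.16 kg; origin: centre of its underside, z up. Latched upright in a dock well: underside 22, top 104 mm above the bench. Press about 7 mm with 6 N (trips at 4.5, hard stop at 8.5), then back off: in 0.5 s it rises to 30 mm above its latched height and stands loose. A second full press relatches it.
- cassette_blue: Blue cassette, same size and origin, latched in another well of the dock; must stay so. The dock: grey block fixed to the bench, 115 mm along the cassettes' x, 255 mm along their y, top 90 mm above the bench, with three wells in a row 85 mm apart along the cassettes' y, 1.5 to 3 mm wider than a cassette. Latched cassettes stand 14 mm proud of it, the released one 44 mm. Colours swap wells.
- cassette_green: Green cassette, same size and origin, latched in the remaining well of the dock (top 104 mm above the bench); must stay so.
- tray: Empty square tray of dark wood, fixed to the bench, 150 x 150 mm outside, walls 6 mm thick and 24 mm high, inner floor 6 mm above the bench, open above; origin at the centre of its underside at bench height, x and y along its sides, z up.
Not all that is in view belongs to the job. What is meant by the cassette_orange is not black or purple, and is the smaller of those in its own colour.

How it is judged (in metres and radians):
On the way, in this order (a step that is already met when the one before it is completed fails the run):
1. the orange cassette is pressed at least 3 mm deeper into its well (height (world z) of cassette_orange below 0.019 m).
2. its latch has tripped and it has sprung up at least 22 mm above its latched height, still in its well, with the fingers off it (height (world z) of cassette_orange between 0.044 and 0.058 m and contact force between the fingers and cassette_orange below 0.1 N), for 0.1 s.
3. held in the fingers, it is lowered into the tray to within 20 mm of the tray's floor (x of cassette_orange in the frame of tray between -0.055 and 0.055 m and y of cassette_orange in the frame of tray between -0.055 and 0.055 m and height (world z) of cassette_orange below 0.026 m and contact force between the fingers and cassette_orange above 0.3 N).
At the end, for the whole second after the job is handed in: The orange cassette stands upright (within about 8 degrees) on the tray's floor, its middle within 55 mm of the tray's middle along each side of the tray, released and at rest; the blue and the green cassette are still latched in the dock, moved by less than 10 mm (x of cassette_orange in the frame of tray between -0.055 and 0.055 m and y of cassette_orange in the frame of tray between -0.055 and 0.055 m and z of cassette_orange in the frame of tray between 0.003 and 0.012 m and angle between cassette_orange's own z axis and vertical below 0.15 rad and linear speed of cassette_orange below 0.02 m/s and distance of each of cassette_blue, cassette_green from where it was at the start of the episode below 0.01 m); the robot touches nothing.
It fails at once if the blue cassette is shifted, pressed in or released (distance of cassette_blue from where it was at the start of the episode above 0.01 m).
It fails at once if the green cassette is shifted, pressed in or released (distance of cassette_green from where it was at the start of the episode above 0.01 m).
It also fails if it takes over 46 s, if anything falls off the work surface, if the arm or the gripper's body presses on something with over 40 N, if the wrist force passes 120 N, or if a joint passes its speed limit or range.

ROBOT

A 6-joint arm with a two-finger parallel gripper is mounted at the origin on the work surface. World frame = base frame: x ahead of the robot, y to its left, z up, the work surface at z = 0. Lengths are in mm, angles in rad, forces in N, time in s.
With the tool pointing down it reaches from about 375 to 975 mm from the base axis. Payload 3.8 kg.
Tool frame: the origin (TCP) lies at the centre of the arm's flange, where the gripper is bolted on; the fingertips stand 173 mm ahead of it and the grasp point (between the pads) lies 155 mm ahead of it; z points along the fingers, x is the direction in which the jaws open and shut, and the axes are right-handed (so a half turn about z gives the same grasp; the last joint's range is limited). The gripper opens to 85 mm and grips with 20 to 120 N. Pads are 22 mm wide; open, the fingers measure 114 mm over their backs; the gripper's body (76 mm by 85 mm) begins 54 mm behind the grasp point. The pads swing forward as they close: fully open they stand 13 mm farther back than shut.
Start: joints at [-1.224, 0.264, 1.604, -0, 1.274, -0.037], TCP at [252.746, -625.891, 404.68] pointing down, gripper open.
Joint ranges: [-2.63, 2.63], [-0.94, 2.18], [0.31, 2.57], [-1.31, 4.45], [0, 2.66], [-2.55, 2.55]. Speed limits (rad/s): [2.57, 2.57, 3.14, 3.14, 3.14, 3.14].

INTERFACE

Orientations are given as a unit quaternion [x, y, z, w].
In Python, from cell import env, imaging, nets gives the robot as it stands.
- The arm moves only by the tool carry_out, never from a script. Its argument "plan" is a list that holds one entry, the list of rows, each a list of 6 numbers: the shift along the world's x, y, z in cm, then the turn, a rotation vector about the world's x, y, z in degrees. A call has 1 to 5 rows; each row shifts and turns the pose as measured when the row begins; what a row does not reach is not made up. A row lasts 1/10 s, in which the tool goes at most 50 mm and 8.59 degrees, less where a joint would pass 70% of its speed; a pose out of reach is approached as far as the arm can. A call with a gripper value outside its range is refused whole. "claw" is the gripper command: -1 is fully open, 1 is shut, values between are in proportion, set as the call begins (left out, the last holds). The fingers move at their own pace and stop on an object; "squeeze" is the grip in N (left out, the last holds). Time passes only in rows, so rows that do not move let the fingers close. It gives the time, the measured TCP pose, the force and the opening at its end, in the units of the state.
- env.sense(): the state, without advancing time (a new reading comes with each control period).
- imaging.capture(name): name is "scene" or "side" or "wrist"; returns a dict with "pixels" (420x560x3 uint8, red, green, blue), "mtx" (3x3 intrinsics, pixels), "distortion" ([k1, k2, p1, p2, k3] as OpenCV has them; the pictures are not rectified), "extrinsics" (4x4, takes a point from world to camera coordinates); the wrist camera has in their place "hand_eye" (4x4, takes a point from camera to tool coordinates, whose origin is the TCP and whose axes are the tool frame's). Camera axes: x right, y down, z forward; pixel columns grow to the right and rows downward; lengths in mm; the calibration is good to about 2 mm. A picture is of the moment at which its call begins: read the wrist's pose just before it. There is no depth.
- env.finish_job(): hands the job in, once; it reports no verdict.
Trained networks look in the newest picture that a camera, given by its name, has taken for a name from the list of things; names that differ only in an ending like _2 or _b are one class to them, and where a whole thing is asked for, a point or a joint stands for the part that bears it (a point fixed in the world has none). Each returns a list of dicts, best first, with "p" (0 to 1); they miss things now and then, are a little off and sometimes report something else, mostly with a low value. They report only what shows in the picture. A call takes as long as a camera call. They do not tell look-alikes from the thing itself.
- nets.regions_of(name, camera): "pixels" (420x560 bool, what is visible of it) and "bbox" ([left, top, right, bottom] in pixels, round what is visible of it).
The state is a dict: "time": time; "joint_pos": joint angles; "qvel": joint speeds; "joint_torque": joint torques, N m; "tool_pos": TCP position; "orientation": TCP orientation; "force": force on the tool from outside, world axes, zero at the start; "ft_torque": the same for the moment, N m; "finger_gap": finger opening in mm.
Only numpy, scipy, OpenCV 4.12 (cv2) and the standard library are available. Lean on these libraries where they do the work, as an engineer would, in place of code of your own. Each camera call takes 0.05 s, during which the arm holds its last target. There are 200 camera calls.

## Working session

There is one attempt and no reset: what is moved stays moved. The work goes in short steps, Python scripts to look and compute and a tool call to move; the robot and the scene stay as the last step left them, time stands still between calls to the robot, and variables do not carry over. Pictures are saved under pics/ and viewed, about 8 in all and at most 12, crops included, and the job is handed in when it is done.

Besides the shell and the picture viewer there is one more tool, called after "Request:" by a JSON object that holds its "api" and its "payload". carry_out: Moves the arm, as the interface text tells. Its arguments: {"type":"object","properties":{"plan":{"type":"array","items":{"type":"array","items":{"type":"array","items":{"type":"number"}}}},"claw":{"type":"number"},"squeeze":{"type":"number"}},"required":["plan"]}

```bash
mkdir -p pics; ls; python3 - <<'E'
from cell import env, imaging, nets
import cv2, numpy as np
print(env.sense())
for c in ("scene","side"):
    d=imaging.capture(c)
    cv2.imwrite(f"pics/{c}0.png",d["pixels"][:,:,::-1])
    print(c,d["mtx"].round(1).tolist(),np.round(d["distortion"],4),d["extrinsics"].round(3).tolist())
    for n in ("cassette_orange","cassette_blue","cassette_green","tray"):
        print(n,[(round(r["p"],2),r["bbox"]) for r in nets.regions_of(n,c)])
E
```

```text
pics
{'time': 0.0, 'joint_pos': array([-1.22387385e+00,  2.64800540e-01,  1.60537944e+00,  1.40887432e-05,
        1.27369155e+00, -3.69187380e-02]), 'qvel': array([ 0.00057979,  0.00108162, -0.0008975 , -0.00010582,  0.00029472,
        0.00012973]), 'joint_torque': array([-4.86880963e-04, -5.15108836e+01, -3.67312396e+01, -1.19086408e-04,
        1.30624854e-02, -1.99839345e-07]), 'tool_pos': array([ 252.65145497, -625.56983558,  403.32670371]), 'orientation': array([ 8.28999187e-01, -5.59248648e-01, -9.16462148e-04, -6.77098002e-04]), 'force': array([-0.4337634 , -0.31795314, -0.39806708]), 'ft_torque': array([0.01389784, 0.00210597, 0.02481201]), 'finger_gap': 85.48825681928697}
scene [[538.4, 0.0, 275.6], [0.0, 538.4, 205.8], [0.0, 0.0, 1.0]] [-0.1922  0.      0.      0.      0.    ] [[0.653, 0.758, -0.005, -419.541], [0.6, -0.521, -0.608, -260.069], [-0.463, 0.393, -0.794, 1564.139], [0.0, 0.0, 0.0, 1.0]]
cassette_orange [(0.82, [357.9, 140.2, 383.7, 173.4]), (0.8, [393.7, 144.0, 425.9, 187.5]), (0.62, [297.7, 115.3, 319.3, 162.8]), (0.6, [336.4, 158.8, 363.1, 175.7])]
cassette_blue [(0.56, [273.4, 182.7, 298.5, 203.2])]
cassette_green [(0.52, [304.0, 169.7, 332.4, 188.5])]
tray [(0.67, [133.6, 261.7, 224.0, 350.7])]
side [[528.9, 0.0, 274.3], [0.0, 528.9, 210.1], [0.0, 0.0, 1.0]] [-0.1823  0.      0.      0.      0.    ] [[-0.685, -0.728, 0.005, 429.187], [-0.549, 0.512, -0.661, 311.52], [0.479, -0.456, -0.75, 880.668], [0.0, 0.0, 0.0, 1.0]]
cassette_orange [(0.89, [163.7, 223.6, 191.9, 250.2]), (0.83, [118.4, 272.4, 158.8, 316.1]), (0.7, [243.1, 192.1, 273.4, 217.1]), (0.59, [212.4, 281.6, 246.6, 344.0]), (0.57, [72.6, 247.1, 112.6, 300.6])]
cassette_blue [(0.89, [241.2, 192.2, 272.4, 220.1])]
cassette_green [(0.76, [205.9, 210.5, 235.1, 235.7])]
tray [(0.92, [315.8, 120.9, 396.8, 184.2])]
```

View pics/scene0.png

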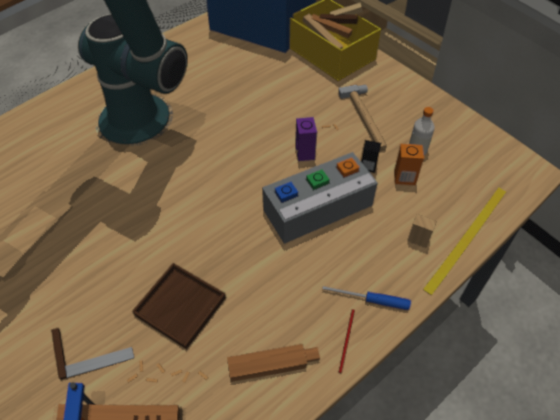

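View pics/side0.png

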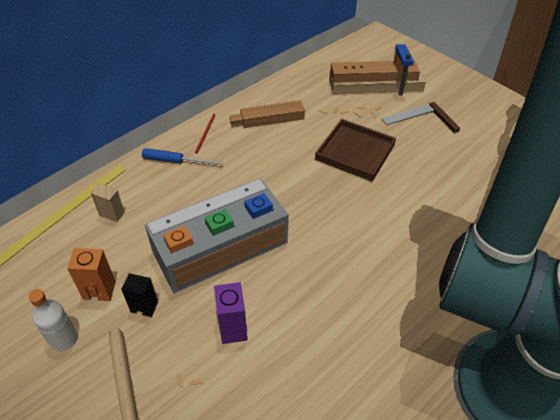

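The scene view shows the dock with blue (286,191), green (318,179) and orange (347,167), and the tray at (180,305). In the side view, orange is at (178,238) and the tray at (356,149).

Things that could pass for the target:
- orange in the dock, scene (347,167)
- larger free-standing orange case, scene (409,163)
- black case (371,155)
- purple case (306,138)
- orange bottle cap (428,112)

I choose the one in the dock: it is the smaller orange one and stands latched in a well.

```bash
cat > h.py <<'E'
import cv2, numpy as np
from scipy.optimize import least_squares
def box(cx,cy,yaw,a,b,z0,z1):
    c,s=np.cos(yaw),np.sin(yaw)
    return np.array([[cx+c*u*a/2-s*v*b/2,cy+s*u*a/2+c*v*b/2,z] for u in(-1,1) for v in(-1,1) for z in(z0,z1)])
def proj(d,P,E=None):
    E=d["extrinsics"] if E is None else E
    return cv2.projectPoints(np.asarray(P,float),cv2.Rodrigues(E[:3,:3])[0],E[:3,3],d["mtx"],np.array(d["distortion"]))[0][:,0]
def hullc(d,P,E=None):
    h=cv2.convexHull(proj(d,P,E).astype(np.float32)); m=cv2.moments(h)
    return np.array([m["m10"],m["m01"]])/m["m00"]
HUE=dict(orange=(5,18),blue=(105,125),green=(50,80))
def mask(img,col,bb):
    hsv=cv2.cvtColor(img,cv2.COLOR_RGB2HSV);lo,hi=HUE[col]
    m=cv2.inRange(hsv,(lo,150,40),(hi,255,255)); r=np.zeros_like(m)
    l,t,R,b=[int(v) for v in bb]; r[t-3:b+4,l-3:R+4]=m[t-3:b+4,l-3:R+4]
    r=cv2.morphologyEx(r,cv2.MORPH_CLOSE,np.ones((7,7)))
    n,L,S,C=cv2.connectedComponentsWithStats(r); k=1+S[1:,4].argmax()
    cs=cv2.findContours((L==k).astype(np.uint8),cv2.RETR_EXTERNAL,cv2.CHAIN_APPROX_NONE)[0]
    m=cv2.moments(cv2.convexHull(cs[0])); return np.array([m["m10"],m["m01"]])/m["m00"],S[k]
E
python3 - <<'E'
from h import *
from cell import env, imaging, nets
BB=dict(scene=dict(orange=(336,158,363,176),blue=(273,182,299,204),green=(304,169,333,189)),
        side=dict(orange=(163,224,192,250),blue=(241,192,273,220),green=(206,210,235,236)))
D={};M={};T={}
for c in BB:
    D[c]=imaging.capture(c)
    for k in BB[c]:
        M[c,k],S=mask(D[c]["pixels"],k,BB[c][k]); print(c,k,M[c,k].round(1),S)
    r=nets.regions_of("tray",c)[0]["pixels"].astype(np.uint8)
    cs=max(cv2.findContours(r,cv2.RETR_EXTERNAL,cv2.CHAIN_APPROX_NONE)[0],key=cv2.contourArea)
    T[c]=cs
# dock fit: order orange, green, blue along line
def res(p,cams=BB):
    x,y,yaw=p; o=[]
    for i,k in ((-1,"orange"),(0,"green"),(1,"blue")):
        X=x-np.sin(yaw)*85*i; Y=y+np.cos(yaw)*85*i
        for c in cams: o+=list(hullc(D[c],box(X,Y,yaw,36,44,90,104))-M[c,k])
    return np.array(o)
for y0 in (0,1.5,3,4.5):
  f=least_squares(res,(500,0,y0)); print("dock",f.x.round(3),f.cost, res(f.x).round(1))
for c in BB:
  f2=least_squares(lambda p:res(p,[c]),f.x);print(c,f2.x.round(3),f2.cost)
# tray: centroid & bbox extents of hull
def feat(cs):
    h=cv2.convexHull(cs).astype(np.float32);m=cv2.moments(h);h=h[:,0]
    a=[m["m10"]/m["m00"],m["m01"]/m["m00"]]
    return np.array(a+[h[:,0].min(),h[:,0].max(),h[:,1].min(),h[:,1].max()])
def rt(p): return np.concatenate([feat(proj(D[c],box(p[0],p[1],p[2],150,150,0,24)).astype(np.float32)[:,None])-feat(T[c]) for c in BB])
for y0 in (0,.4,.8,1.2):
  f=least_squares(rt,(500,-300,y0)); print("tray",f.x.round(3),f.cost,rt(f.x).round(1))
E
```

```text
scene orange [347.5 166.8] [337 158  22  19 256]
scene blue [286.  191.6] [276 183  21  19 266]
scene green [317.5 179.1] [308 171  20  17 225]
side orange [177.9 238.9] [164 226  29  27 483]
side blue [258.2 205.3] [245 194  27  24 430]
side green [218.9 222. ] [206 210  27  25 330]
dock [ 6.25e+02  0.00e+00 -2.44e-01] 28549.745055720115 [-112.2   78.5  131.5  -87.4  -47.4   51.7   56.1  -57.3   17.6   25.3
  -19.5  -26.7]
dock [622.971   0.      2.932] 17079.734111960395 [-45.1  48.6  62.2 -58.8 -48.   51.2  56.8 -56.8 -50.8  54.1  51.1 -54.2]
dock [625.      0.      2.328] 17694.677094789007 [-39.3  67.1  56.7 -75.9 -47.5  51.7  56.  -57.3 -53.8  36.2  57.3 -38.9]
dock [625.004   0.      3.927] 19804.272738076404 [-74.5  34.   95.7 -44.6 -47.5  51.8  56.  -57.3 -19.2  72.   17.8 -67.2]
scene [661.627   0.      3.309] 8087.459895266056
side [625.004   0.      3.927] 11207.084525033322
tray [ 6.30441e+02 -2.77710e+02 -4.92000e-01] 837.9932150502495 [ -4.1  18.7   5.4 -10.   20.6  15.1  -0.6 -12.8   1.4  -0.5  -9.8 -16.4]
tray [ 5.73220e+02 -1.79959e+02  1.56000e-01] 1952.2404863178785 [ 16.8 -24.2  16.8  17.4 -25.1 -23.   -9.8  17.6 -13.9  -5.5  13.6  21.8]
tray [ 6.10352e+02 -2.61868e+02  5.84000e-01] 215.59517021800966 [-3.3  7.9 -1.7 -5.6  9.2  6.3  1.  -5.8  6.1 -5.6 -3.8 -9. ]
tray [ 586.719 -182.931    1.2  ] 1753.2797199730705 [ 19.3 -19.4  26.2  14.9 -17.2 -22.4 -12.8  14.1 -14.7  -9.   12.7  15.3]
```

```bash
cat >> h.py <<'E'
from scipy.optimize import minimize
def fit(res,p0,size):
    S=np.vstack([p0]+[np.add(p0,np.eye(len(p0))[i]*size[i]) for i in range(len(p0))])
    r=minimize(lambda p:(np.asarray(res(p))**2).sum(),p0,method="Nelder-Mead",options=dict(initial_simplex=S,maxiter=2000,maxfev=3000))
    return r.x,r.fun
E
cat > m.py <<'E'
from h import *
from cell import env, imaging, nets
BB=dict(scene=dict(orange=(336,158,363,176),blue=(273,182,299,204),green=(304,169,333,189)),
        side=dict(orange=(163,224,192,250),blue=(241,192,273,220),green=(206,210,235,236)))
D={};M={};T={}
for c in BB:
    D[c]=imaging.capture(c)
    for k in BB[c]: M[c,k],S=mask(D[c]["pixels"],k,BB[c][k])
    r=nets.regions_of("tray",c)[0]["pixels"].astype(np.uint8)
    T[c]=max(cv2.findContours(r,cv2.RETR_EXTERNAL,cv2.CHAIN_APPROX_NONE)[0],key=cv2.contourArea)
def res(p,cams=BB):
    x,y,yaw=p; o=[]
    for i,k in ((-1,"orange"),(0,"green"),(1,"blue")):
        X=x-np.sin(yaw)*85*i; Y=y+np.cos(yaw)*85*i
        for c in cams: o+=list(hullc(D[c],box(X,Y,yaw,36,44,90,104))-M[c,k])
    return np.array(o)
for cams in (["scene","side"],["scene"],["side"]):
  b=min((fit(lambda p:res(p,cams),(500,-100,y0),(100,100,.5)) for y0 in (0,1.5,3,4.5)),key=lambda t:t[1])
  x,y,w=b[0]; print("dock",cams,b[0].round(3),round(b[1],2),"orange",x+np.sin(w)*85,y-np.cos(w)*85,res(b[0],cams).round(1))
def feat(cs):
    h=cv2.convexHull(cs).astype(np.float32);m=cv2.moments(h);h=h[:,0]
    return np.array([m["m10"]/m["m00"],m["m01"]/m["m00"],h[:,0].min(),h[:,0].max(),h[:,1].min(),h[:,1].max()])
def rt(p): return np.concatenate([feat(proj(D[c],box(p[0],p[1],p[2],150,150,0,24)).astype(np.float32)[:,None])-feat(T[c]) for c in BB])
b=min((fit(rt,(500,-300,y0),(100,100,.3)) for y0 in (0,.4,.8,1.2)),key=lambda t:t[1])
print("tray",b[0].round(3),b[1],rt(b[0]).round(1))
E
python3 m.py
```

```text
dock ['scene', 'side'] [584.013 184.739   2.904] 0.6 orange 603.9818998752276 267.3599424149347 [ 0.2 -0.2  0.2 -0.1  0.2 -0.4  0.2 -0.3  0.3 -0.2  0.1 -0.1]
dock ['scene'] [584.22  183.785  -3.379] 0.03 orange 604.2459833340479 266.3918734772233 [-0.   0.1 -0.  -0.1  0.   0. ]
dock ['side'] [583.897 185.271   2.904] 0.04 orange 603.8865029379295 267.88714991296644 [ 0.   0.   0.  -0.1 -0.1  0.1]
tray [ 5.97816e+02 -2.44104e+02  4.01000e-01] 2.090386513731968 [ 0.4 -0.4 -0.4  0.2 -0.5  0.4 -0.1 -0.1  0.8 -0.5 -0.6  0. ]
```

Both cameras agree: orange is at about (604, 267) with a yaw of −13.6°, and the tray is at (598, −244) with a yaw of 23°. I'm setting out now, shutting the fingers on the way ready for the press.

Request:
{"api": "carry_out", "payload": {"plan": [[[1.8,4.6,0,0,0,8],[1.8,4.6,0,0,0,8],[1.8,4.6,0,0,0,8],[1.8,4.6,0,0,0,8],[1.8,4.6,0,0,0,8]]], "claw": 1, "squeeze": 40}}

```text
time: 1.4
tool_pos: [341.4, -395.6, 403.5]
orientation: [0.972, -0.234, 0.001, 0.001]
force: [1.1, -0.6, 0.2]
finger_gap: 12.2
```

Request:
{"api": "carry_out", "payload": {"plan": [[[1.8,4.6,0,0,0,8],[1.8,4.6,0,0,0,6],[1.8,4.6,0,0,0,0],[1.8,4.6,0,0,0,0],[1.8,4.6,0,0,0,0]]]}}

```text
time: 1.9
tool_pos: [430.2, -161.8, 405.2]
orientation: [0.994, -0.108, 0.004, 0.002]
force: [0.9, 0.3, -0.2]
finger_gap: 0.0
```

Request:
{"api": "carry_out", "payload": {"plan": [[[1.8,4.6,0,0,0,0],[1.8,4.6,0,0,0,0],[1.8,4.6,0,0,0,0],[1.8,4.6,0,0,0,0],[1.8,4.6,0,0,0,0]]]}}

```text
time: 2.4
tool_pos: [518.9, 72.2, 407.8]
orientation: [0.994, -0.108, 0.008, 0.002]
force: [1.3, -0.4, 0.1]
finger_gap: 0.0
```

Request:
{"api": "carry_out", "payload": {"plan": [[[1.7,3.9,0,0,0,0],[1.7,3.9,0,0,0,0],[1.7,3.9,0,0,0,0],[1.7,3.9,0,0,0,0],[1.7,3.9,0,0,0,0]]]}}

```text
time: 2.9
tool_pos: [605.6, 277.9, 409.0]
orientation: [0.994, -0.106, 0.009, 0.002]
force: [1.2, 0.5, 0.5]
finger_gap: 0.0
```

```bash
cat > st.py <<'E'
import sys,numpy as np
from scipy.spatial.transform import Rotation as R
def err(s,yaw_deg):
    a=np.radians(yaw_deg/2); G=R.from_quat([np.cos(a),np.sin(a),0,0]); C=R.from_quat(s["orientation"])
    return np.degrees((G*C.inv()).as_rotvec())
def show(yaw=-13.6):
    from cell import env
    s=env.sense(); print(round(s["time"],2),s["tool_pos"].round(1),"F",s["force"].round(1),"gap",round(s["finger_gap"],1),"turn",err(s,yaw).round(2)); return s
if __name__=="__main__": show(float(sys.argv[1]) if len(sys.argv)>1 else -13.6)
E
python3 - <<'E'
from h import *; from st import *
from cell import imaging
s=show(); d=imaging.capture("wrist"); cv2.imwrite("pics/w1.png",d["pixels"][:,:,::-1])
T=np.eye(4);T[:3,:3]=R.from_quat(s["orientation"]).as_matrix();T[:3,3]=s["tool_pos"]
E=np.linalg.inv(T@d["hand_eye"]); print(d["hand_eye"].round(2).tolist())
w=2.904
for i,k in ((-1,"orange"),(0,"green")):
    X=584-np.sin(w)*85*i;Y=184.7+np.cos(w)*85*i
    print(k,proj(d,[[X,Y,104]],E).round(1),proj(d,box(X,Y,w,36,44,104,104),E)[::2].round(0).tolist())
E
```

```text
2.9 [605.6 277.9 409. ] F [1.2 0.5 0.5] gap 0.0 turn [ 0.32  1.03 -1.42]
[[1.0, 0.0, 0.0, 0.07], [-0.0, 0.95, 0.3, -75.71], [-0.0, -0.3, 0.95, 29.88], [0.0, 0.0, 0.0, 1.0]]
orange [[277.8 214.3]] [[301.0, 188.0], [299.0, 240.0], [255.0, 187.0], [255.0, 240.0]]
green [[275.9 307.2]] [[297.0, 285.0], [296.0, 329.0], [255.0, 285.0], [255.0, 328.0]]
```

View pics/w1.png

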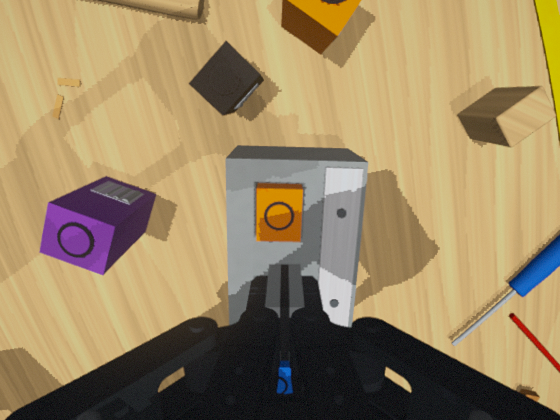

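The close view shows the orange case in the end well at (279,212), matching my predicted (278,214). The larger orange case stands apart at about (320,20). Lowering above it next.

Request:
{"api": "carry_out", "payload": {"plan": [[[-0.15,-1.1,-3.5,0.3,1.0,-1.4],[0,0,-3.5,0,0,0],[0,0,-3.0,0,0,0],[0,0,-1.0,0,0,0],[0,0,0,0,0,0]]]}}

```text
time: 3.45
tool_pos: [606.7, 276.2, 297.0]
orientation: [0.993, -0.115, 0.003, -0.004]
force: [0.2, 0.3, 0.1]
finger_gap: 0.1
```

```bash
python3 st.py
```

```text
3.45 [606.7 276.2 297. ] F [0.2 0.3 0.1] gap 0.1 turn [-0.45  0.41 -0.43]
```

Request:
{"api": "carry_out", "payload": {"plan": [[[-0.3,-0.9,0,-0.4,0.4,-0.4],[0,0,0,0,0,0],[0,0,-1.3,0,0,0],[0,0,0,0,0,0]]]}}

```text
time: 3.85
tool_pos: [605.2, 266.4, 289.1]
orientation: [0.993, -0.119, 0.003, -0.002]
force: [-0.1, -0.9, -0.9]
finger_gap: 0.0
```

```bash
python3 st.py
```

```text
3.85 [605.2 266.4 289.1] F [-0.1 -0.9 -0.9] gap 0.0 turn [-0.18  0.41  0.05]
```

Request:
{"api": "carry_out", "payload": {"plan": [[[0,0,-0.8,0,0.4,0],[0,0,0,0,0,0],[0,0,-0.3,0,0,0]]]}}

```text
time: 4.15
tool_pos: [606.1, 266.7, 279.4]
orientation: [0.993, -0.119, 0.001, -0.002]
force: [1.0, 0.2, -0.2]
finger_gap: -0.1
```

Request:
{"api": "carry_out", "payload": {"plan": [[[0,0,-0.3,0,0,0],[0,0,0,0,0,0]]]}}

```text
time: 4.35
tool_pos: [606.1, 266.8, 276.5]
orientation: [0.993, -0.119, 0.001, -0.002]
force: [-1.4, -0.8, 3.3]
finger_gap: 0.0
```

Request:
{"api": "carry_out", "payload": {"plan": [[[0,0,-0.3,0,0,0],[0,0,0,0,0,0]]]}}

```text
time: 4.55
tool_pos: [606.4, 266.9, 274.7]
orientation: [0.993, -0.119, 0.002, -0.003]
force: [-0.9, -0.5, 3.5]
finger_gap: 0.1
```

Request:
{"api": "carry_out", "payload": {"plan": [[[0,0,-0.3,0,0,0],[0,0,0,0,0,0]]]}}

```text
time: 4.75
tool_pos: [606.8, 267.0, 273.1]
orientation: [0.993, -0.119, 0.003, -0.003]
force: [-1.1, -1.0, 3.6]
finger_gap: -0.2
```

Request:
{"api": "carry_out", "payload": {"plan": [[[0,0,-0.25,0,0,0],[0,0,0,0,0,0]]]}}

```text
time: 4.95
tool_pos: [606.9, 267.0, 271.8]
orientation: [0.993, -0.119, 0.003, -0.003]
force: [-0.2, -1.9, 3.1]
finger_gap: 0.1
```

Request:
{"api": "carry_out", "payload": {"plan": [[[0,0,-0.3,0,0,0],[0,0,0,0,0,0]]]}}

```text
time: 5.15
tool_pos: [606.8, 267.0, 269.9]
orientation: [0.993, -0.119, 0.003, -0.003]
force: [-0.2, -1.1, 4.6]
finger_gap: 0.1
```

Request:
{"api": "carry_out", "payload": {"plan": [[[0,0,-0.2,0,0,0],[0,0,0,0,0,0]]]}}

```text
time: 5.35
tool_pos: [606.9, 267.0, 269.5]
orientation: [0.993, -0.119, 0.003, -0.003]
force: [-1.9, -1.6, 2.6]
finger_gap: 0.3
```

Request:
{"api": "carry_out", "payload": {"plan": [[[0,0,2.5,0,0,0],[0,0,3.5,0,0,0],[-0.2,0,3.5,0,0.3,0],[0,0,0,0,0,0],[0,0,0,0,0,0]]]}}

```text
time: 5.85
tool_pos: [603.7, 266.9, 362.5]
orientation: [0.993, -0.119, -0.002, -0.002]
force: [-0.5, -0.6, -1.0]
finger_gap: 0.0
```

```bash
python3 - <<'E'
from h import *; from st import *
from cell import imaging
s=show(); d=imaging.capture("wrist"); a=d["pixels"][:,:,::-1]
b=imaging.capture("side")["pixels"][:,:,::-1]
c=cv2.resize(b[170:300,130:300],None,fx=2.5,fy=2.5)
o=np.zeros((420,800,3),np.uint8); w=cv2.resize(a,(375,281)); o[:281,:375]=w; o[:325,375:800]=c
cv2.imwrite("pics/p2.png",o)
T=np.eye(4);T[:3,:3]=R.from_quat(s["orientation"]).as_matrix();T[:3,3]=s["tool_pos"]
E=np.linalg.inv(T@d["hand_eye"])
for z in (104,134): print(z,(proj(d,box(604,267.3,2.904,36,44,z,z),E)[::2]*375/560).round(0).tolist())
E
```

```text
5.85 [603.7 266.9 362.5] F [-0.5 -0.6 -1. ] gap 0.0 turn [-0.25 -0.16  0.03]
104 [[210.0, 126.0], [209.0, 168.0], [173.0, 126.0], [174.0, 168.0]]
134 [[213.0, 135.0], [211.0, 182.0], [170.0, 134.0], [171.0, 181.0]]
```

View pics/p2.png

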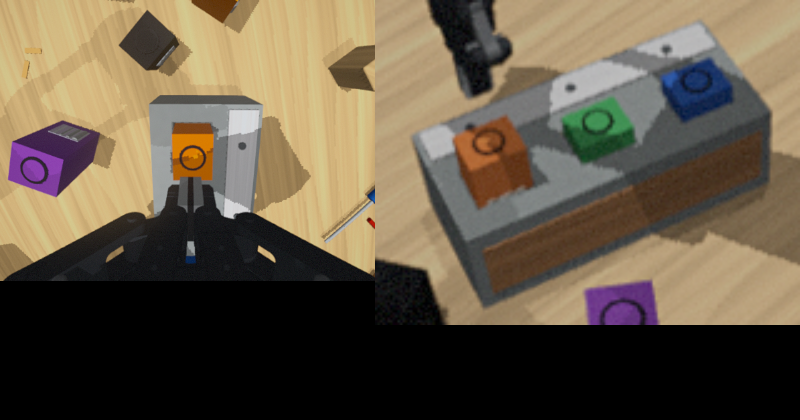

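The case has sprung up, while green and blue are still latched. Now I open the fingers and go down astride it.

Request:
{"api": "carry_out", "payload": {"plan": [[[0.1,0,0,0,0,0],[0,0,0,0,0,0],[0,0,0,0,0,0],[0,0,0,0,0,0],[0,0,-1.0,0,0,0]]], "claw": -1}}

```text
time: 6.45
tool_pos: [604.4, 266.7, 347.7]
orientation: [0.993, -0.119, -0.004, -0.001]
force: [1.0, 0.4, -0.4]
finger_gap: 72.1
```

Request:
{"api": "carry_out", "payload": {"plan": [[[0,0,-2.5,0,0,0],[0,0,-2.5,0,0,0],[0,0,-2.0,0,0,0],[0,0,0,0,0,0],[0,0,0,0,0,0]]]}}

```text
time: 6.95
tool_pos: [603.2, 266.2, 271.4]
orientation: [0.993, -0.119, -0.006, 0.0]
force: [1.2, 0.2, 0.4]
finger_gap: 85.7
```

```bash
python3 st.py
```

```text
6.95 [603.2 266.2 271.4] F [1.2 0.2 0.4] gap 85.7 turn [-0.06 -0.64  0.03]
```

Request:
{"api": "carry_out", "payload": {"plan": [[[0.15,0.1,0,0,-0.6,0],[0,0,0,0,0,0],[0,0,0,0,0,0],[0,0,0,0,0,0],[0,0,0,0,0,0]]], "claw": 1, "squeeze": 40}}

```text
time: 7.45
tool_pos: [605.8, 267.8, 275.4]
orientation: [0.993, -0.119, 0.002, -0.002]
force: [-0.6, 0.6, -1.3]
finger_gap: 35.4
```

Request:
{"api": "carry_out", "payload": {"plan": [[[0,0,0,0,0,0],[0,0,0,0,0,0],[0,0,0,0,0,0]]]}}

```text
time: 7.75
tool_pos: [605.7, 267.7, 275.1]
orientation: [0.993, -0.119, 0.002, -0.002]
force: [0.6, 0.0, -1.9]
finger_gap: 35.3
```

```bash
python3 st.py
```

```text
7.75 [605.7 267.7 275.1] F [ 0.6  0.  -1.9] gap 35.3 turn [-0.17  0.28  0.03]
```

Gripped (35 mm gap). Drawing it up.

Request:
{"api": "carry_out", "payload": {"plan": [[[0,0,1.0,0,0,0],[0,0,1.5,0,0,0],[0,0,2.0,0,0,0],[0,0,2.0,0,0,0],[0,0,2.0,0,0,0]]]}}

```text
time: 8.25
tool_pos: [604.4, 267.5, 362.3]
orientation: [0.993, -0.119, -0.0, -0.001]
force: [1.4, 0.1, -2.0]
finger_gap: 35.6
```

Request:
{"api": "carry_out", "payload": {"plan": [[[0,0,2.0,0,0,0],[0,0,2.0,0,0,0],[0,0,1.0,0,0,0],[0,0,0,0,0,0]]]}}

```text
time: 8.65
tool_pos: [605.2, 267.6, 425.0]
orientation: [0.993, -0.119, 0.005, -0.003]
force: [0.7, 0.7, -1.6]
finger_gap: 35.6
```

```bash
python3 - <<'E'
from h import *; from st import *
from cell import imaging
show(); show(23)
b=imaging.capture("side")["pixels"][:,:,::-1]
cv2.imwrite("pics/p3.png",b)
E
```

```text
8.65 [605.2 267.6 425. ] F [ 0.7  0.7 -1.6] gap 35.6 turn [-0.32  0.67  0.03]
8.65 [605.2 267.6 425. ] F [ 0.7  0.7 -1.6] gap 35.6 turn [-0.53  0.54 36.63]
```

View pics/p3.png

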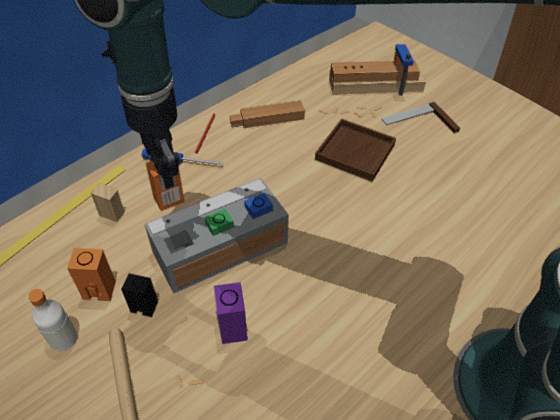

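The dock slot is empty, the orange case hangs in the fingers at (165,183), and green and blue are latched. Going to the tray.

Request:
{"api": "carry_out", "payload": {"plan": [[[0,-4.0,0,-0.5,0.5,6],[0,-4.6,0,0,0,6],[0,-4.6,0,0,0,6],[0,-4.6,0,0,0,6],[0,-4.6,0,0,0,6]]]}}

```text
time: 9.2
tool_pos: [602.3, 43.1, 417.9]
orientation: [0.987, 0.158, -0.003, 0.001]
force: [0.9, -0.6, -1.3]
finger_gap: 35.5
```

Request:
{"api": "carry_out", "payload": {"plan": [[[0,-4.6,0,0,0,6],[0,-4.6,0,0,0,0],[0,-4.6,0,0,0,0],[0,-4.6,0,0,0,0],[0,-4.0,0,0,0,0]]]}}

```text
time: 9.7
tool_pos: [598.3, -190.2, 410.0]
orientation: [0.977, 0.213, -0.008, -0.001]
force: [-0.5, 0.4, -2.6]
finger_gap: 35.5
```

```bash
python3 st.py 23
```

```text
9.7 [ 598.3 -190.2  410. ] F [-0.5  0.4 -2.6] gap 35.5 turn [ 0.02 -0.96 -1.56]
```

Request:
{"api": "carry_out", "payload": {"plan": [[[0,-3.5,0,0,-0.9,-1.5],[0,-1.2,0,0,0,0],[0,0,0,0,0,0]]]}}

```text
time: 10.0
tool_pos: [596.1, -244.3, 404.9]
orientation: [0.981, 0.196, -0.004, -0.001]
force: [-0.0, 0.7, -2.0]
finger_gap: 35.4
```

```bash
python3 - <<'E'
from h import *; from st import *
from cell import imaging
s=show(23); d=imaging.capture("wrist"); a=d["pixels"][:,:,::-1].copy()
T=np.eye(4);T[:3,:3]=R.from_quat(s["orientation"]).as_matrix();T[:3,3]=s["tool_pos"]
E=np.linalg.inv(T@d["hand_eye"])
for p in proj(d,box(597.8,-244.1,.401,150,150,24,24),E)[::2]: cv2.circle(a,tuple(int(v) for v in p),4,(255,0,255),1); print(p.round(0))
cv2.imwrite("pics/p4.png",a)
E
```

```text
10.0 [ 596.1 -244.3  404.9] F [-0.   0.7 -2. ] gap 35.4 turn [-0.06 -0.45  0.38]
[218. 254.]
[209. 106.]
[360. 253.]
[368. 105.]
```

View pics/p4.png

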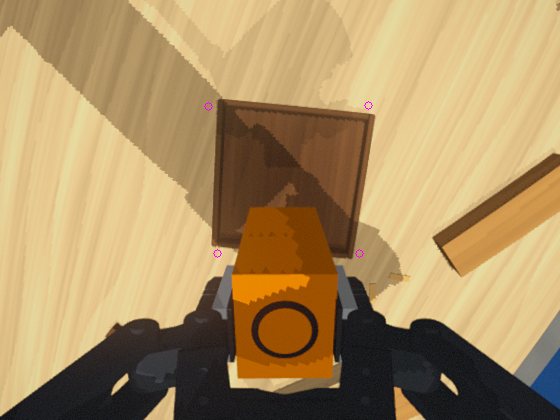

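The tray is centred where I predicted, but turned about 5° clockwise of my estimate: its corners are at (222,100), (373,115), (352,257) and (214,245). I align the tool to it and go down.

Request:
{"api": "carry_out", "payload": {"plan": [[[0.2,0,-3.5,0,-0.4,-4.5],[0,0,-3.5,0,0,0],[0,0,-3.5,0,0,0],[0,0,-2.5,0,0,0],[0,0,-1.0,0,0,0]]]}}

```text
time: 10.55
tool_pos: [599.4, -234.5, 263.1]
orientation: [0.987, 0.16, 0.002, -0.002]
force: [0.6, 0.2, -1.5]
finger_gap: 35.6
```

```bash
python3 st.py 18
```

```text
10.55 [ 599.4 -234.5  263.1] F [ 0.6  0.2 -1.5] gap 35.6 turn [-0.22  0.21 -0.43]
```

Request:
{"api": "carry_out", "payload": {"plan": [[[-0.15,-0.9,-0.5,-0.2,0.2,0],[0,0,-1.0,0,0,0],[0,0,0,0,0,0]]]}}

```text
time: 10.85
tool_pos: [598.2, -241.0, 246.7]
orientation: [0.987, 0.162, -0.001, -0.001]
force: [0.3, -0.1, -1.7]
finger_gap: 35.2
```

```bash
python3 st.py 18
```

```text
10.85 [ 598.2 -241.   246.7] F [ 0.3 -0.1 -1.7] gap 35.2 turn [-0.1  -0.12 -0.66]
```

Request:
{"api": "carry_out", "payload": {"plan": [[[0,-0.3,-0.9,0,0,0],[0,0,0,0,0,0],[0,0,-0.3,0,0,0],[0,0,0,0,0,0]]]}}

```text
time: 11.25
tool_pos: [600.0, -245.3, 237.7]
orientation: [0.987, 0.162, 0.002, 0.001]
force: [-1.1, 0.6, -1.9]
finger_gap: 35.4
```

Request:
{"api": "carry_out", "payload": {"plan": [[[0,0,-0.2,0,0,0],[0,0,0,0,0,0]]]}}

```text
time: 11.45
tool_pos: [600.2, -245.6, 236.4]
orientation: [0.987, 0.162, 0.003, 0.001]
force: [-0.1, 0.5, -2.6]
finger_gap: 35.3
```

Request:
{"api": "carry_out", "payload": {"plan": [[[0,0,-0.2,0,0,0],[0,0,0,0,0,0]]]}}

```text
time: 11.65
tool_pos: [600.4, -245.6, 234.6]
orientation: [0.987, 0.162, 0.003, 0.001]
force: [-0.8, 0.6, -1.9]
finger_gap: 35.4
```

Request:
{"api": "carry_out", "payload": {"plan": [[[0,0,-0.2,0,0,0],[0,0,0,0,0,0]]]}}

```text
time: 11.85
tool_pos: [600.3, -245.6, 232.4]
orientation: [0.987, 0.162, 0.003, 0.001]
force: [-0.1, 0.6, -2.5]
finger_gap: 35.6
```

Request:
{"api": "carry_out", "payload": {"plan": [[[0,0,-0.2,0,0,0],[0,0,0,0,0,0]]]}}

```text
time: 12.05
tool_pos: [600.3, -245.5, 230.1]
orientation: [0.987, 0.162, 0.003, 0.001]
force: [-0.6, 0.5, -2.7]
finger_gap: 35.5
```

Request:
{"api": "carry_out", "payload": {"plan": [[[0,0,-0.2,0,0,0],[0,0,0,0,0,0]]]}}

```text
time: 12.25
tool_pos: [600.8, -245.9, 229.3]
orientation: [0.987, 0.162, 0.003, 0.002]
force: [0.5, 0.3, -2.0]
finger_gap: 35.3
```

Request:
{"api": "carry_out", "payload": {"plan": [[[0,0,-0.15,0,0,0],[0,0,0,0,0,0]]]}}

```text
time: 12.45
tool_pos: [601.2, -246.2, 229.2]
orientation: [0.987, 0.162, 0.004, 0.002]
force: [0.1, 0.0, -2.4]
finger_gap: 35.4
```

Request:
{"api": "carry_out", "payload": {"plan": [[[0,0,-0.15,0,0,0],[0,0,0,0,0,0]]]}}

```text
time: 12.65
tool_pos: [601.5, -246.5, 229.2]
orientation: [0.987, 0.162, 0.004, 0.003]
force: [-0.2, -1.5, -2.0]
finger_gap: 35.5
```

Request:
{"api": "carry_out", "payload": {"plan": [[[0,0,-0.3,0,0,0],[0,0,0,0,0,0]]]}}

```text
time: 12.85
tool_pos: [602.0, -247.1, 229.5]
orientation: [0.987, 0.162, 0.005, 0.004]
force: [-0.4, 0.7, -2.4]
finger_gap: 35.2
```

```bash
python3 - <<'E'
from h import *; from st import *
from cell import imaging
show(18)
b=imaging.capture("side")["pixels"][:,:,::-1][60:220,270:450]; a=imaging.capture("scene")["pixels"][:,:,::-1][220:380,100:280]
cv2.imwrite("pics/p5.png",cv2.resize(np.hstack([b,a]),None,fx=2.2,fy=2.2,interpolation=2))
E
```

```text
12.85 [ 602.  -247.1  229.5] F [-0.4  0.7 -2.4] gap 35.2 turn [ 0.32  0.59 -0.64]
```

View pics/p5.png

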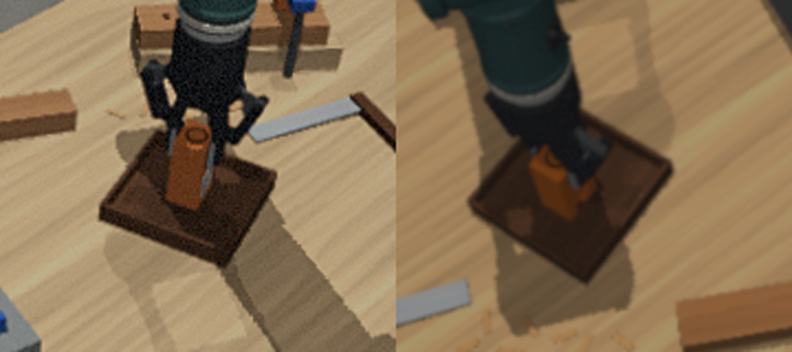

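```bash
python3 - <<'E'
from cell import env
s=env.sense(); print(s["joint_pos"].round(3),s["joint_torque"].round(1),s["force"].round(2),s["ft_torque"].round(2))
from h import *; from cell import imaging,nets
# cassette hull fit in both views: bottom height estimate with xy free
D={};M={}
for c in("scene","side"):
    D[c]=imaging.capture(c)
    r=nets.regions_of("cassette_orange",c)
    for q in r: print(c,round(q["p"],2),q["bbox"])
    for z in (6,12,20): 
        p=proj(D[c],box(602,-246,np.radians(18),36,44,z,z+82)); print(z,p.min(0).round(1),p.max(0).round(1))
E
```

```text
[-4.280e-01  3.700e-01  1.811e+00 -1.000e-03  9.480e-01 -7.520e-01] [  0.4 -51.6 -31.3   0.2   0.2  -0. ] [-0.31 -1.63  5.66] [-0.16 -0.04  0.04]
scene 0.94 [160.4, 287.4, 191.8, 319.7]
scene 0.91 [396.6, 144.1, 427.4, 187.2]
scene 0.9 [299.6, 116.2, 317.9, 160.9]
scene 0.84 [359.5, 139.4, 382.5, 171.9]
6 [160.9 277.6] [192.1 318.4]
12 [160.4 276.2] [191.8 317.2]
20 [159.7 274.3] [191.3 315.6]
side 0.91 [121.8, 273.8, 161.9, 315.2]
side 0.69 [343.0, 113.3, 365.7, 155.3]
side 0.69 [70.8, 246.8, 117.2, 299.4]
side 0.67 [214.7, 281.5, 246.5, 345.4]
6 [344.5 115.1] [369.5 156.8]
12 [344.8 113.1] [369.9 154.9]
20 [345.1 110.4] [370.3 152.4]
```

The force now reads +5.7 N (about 7.5 N up from hanging) at the height expected for the tray floor, and the silhouettes fit an underside near 6 mm. It is seated, so I open part way.

Request:
{"api": "carry_out", "payload": {"plan": [[[0,0,0,0,0,0],[0,0,0,0,0,0],[0,0,0,0,0,0],[0,0,0,0,0,0],[0,0,0,0,0,0]]], "claw": -0.4}}

```text
time: 13.65
tool_pos: [601.4, -246.5, 226.8]
orientation: [0.987, 0.162, 0.003, 0.003]
force: [0.4, -0.3, -0.9]
finger_gap: 60.1
```

Request:
{"api": "carry_out", "payload": {"plan": [[[0,0,1.0,0,0,0],[0,0,2.0,0,0,0],[0,0,3.5,0,0,0],[0,0,4.0,0,0,0],[0,0,4.0,0,0,0]]]}}

```text
time: 14.15
tool_pos: [597.4, -244.7, 369.1]
orientation: [0.987, 0.162, -0.004, -0.002]
force: [1.0, -0.4, -0.2]
finger_gap: 59.5
```

Request:
{"api": "carry_out", "payload": {"plan": [[[-1.5,1,2.0,0,0,0],[-3,2,0,0,0,0],[-3,2,0,0,0,0],[0,0,0,0,0,0],[0,0,0,0,0,0]]]}}

```text
time: 14.65
tool_pos: [522.4, -194.4, 405.3]
orientation: [0.987, 0.162, 0.006, 0.004]
force: [-0.5, -0.2, 0.6]
finger_gap: 59.7
```

```bash
python3 - <<'E'
from h import *; from st import *
from cell import imaging,nets
s=show(18)
im={}
for c in("scene","side"):
    im[c]=d=imaging.capture(c)
    for q in nets.regions_of("cassette_orange",c):
        l,t,r,b=q["bbox"]
        if (c=="scene" and t>220) or (c=="side" and l>300 and t<170): print(c,round(q["p"],2),q["bbox"])
    p=proj(d,box(602,-246,np.radians(18),36,44,6,88)); print(c,p.min(0).round(1),p.max(0).round(1))
b=im["side"]["pixels"][:,:,::-1][80:280,130:430]; a=im["scene"]["pixels"][:,:,::-1][150:350,110:390]
cv2.imwrite("pics/p6.png",cv2.resize(np.hstack([b,a]),None,fx=1.37,fy=1.37,interpolation=2))
E
```

```text
14.65 [ 522.4 -194.4  405.3] F [-0.5 -0.2  0.6] gap 59.7 turn [ 0.35  0.76 -0.63]
scene 0.87 [157.3, 277.9, 190.8, 318.5]
scene [160.9 277.6] [192.1 318.4]
side 0.7 [344.3, 111.4, 373.1, 154.9]
side [344.5 115.1] [369.5 156.8]
```

View pics/p6.png

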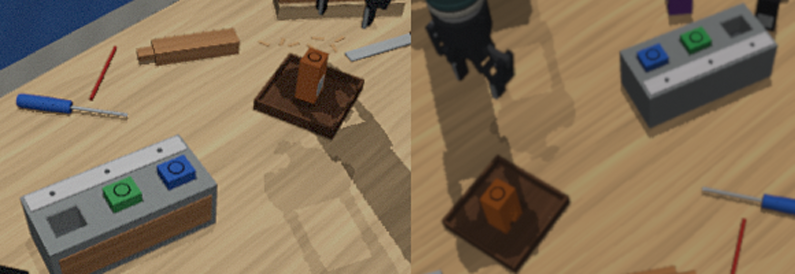

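The orange case stands upright and clear in the middle of the tray, at (313,75) in the left crop and (497,205) in the right. Green and blue are still latched and the arm is clear, so I'm handing in.

```bash
python3 -c "
from cell import env; print(env.finish_job())"
```

```text
the job is handed in; nothing more can be done
None
```

The orange cassette is standing upright and released in the middle of the tray, and I handed the job in at about 15 s of the 46 s allowed; no verdict is reported.

- **Press and release:** I pressed it down about 7 mm with the closed fingers and backed off. The next picture showed it sprung up, with the fingers clear of it.
- **Carry and set down:** I gripped it across its 36 mm width, drew it straight up out of the well and lowered it until it rested on the tray floor. Then I opened the fingers and moved away.
- **Last checks:** Both cameras show it upright, its outline within about 4 px of that expected for a case on the tray floor. Blue and green look latched and unmoved, and the arm touches nothing.
- **What disagreed:**
  - **Tray angle:** my first estimate was about 5° off; I corrected it from the wrist picture before lowering.
  - **Force at the tray floor:** the reading stayed at its hanging value for several small steps after the height stopped changing, then showed about 7.5 N of contact.
  - **Press force:** it read about 3 to 4.6 N during the press, below the 6 N stated, but the latch tripped.

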